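Roll a round bar into a V-block and push it up to the end stop

TASK

Roll the round metal bar along the bench by pushing its side with the fingers, up the ramp of the steel V-block and into the groove, and push it endways along the groove until its far end rests against the end stop. Only push the bar: never take it between the fingers, lift it or carry it, and leave the other things on the desk alone.

Things in the scene. Friction and masses are not known exactly. Their poses are not given: they have to be found in the camera images.
- round_bar: plain round aluminium bar, 36 mm in diameter, 150 mm long, flat ends, about 0.4 kg, lying on its side on the desk, its axis roughly parallel to the groove. Origin on its axis, half-way along (18 mm above the desk while it lies there). x axis along the bar, either way round; y and z turn as it rolls. It rolls easily and stops soon after it is let go.
- v_block: steel V-block, fixed to the desk. Origin on the desk, under the bottom line of its 90-degree groove (flanks at 45 degrees, bottom 1 mm high). x axis along the groove towards the end stop; y level, across the groove towards the ramp, where the bar waits; z up. It runs from x = -50 to +70 mm; the desk beyond x = -50 mm is bare. Its back, at y = -33 to -52 mm, is 34 mm high.
- ramp_foot (a point): middle of the V-block's ramp foot, on the desk, 80 mm from the groove's bottom line; the ramp rises evenly from here to the crest
- crest (a point): middle of the V-block's crest, 15 mm high, 15 mm from the groove's bottom line: the ramp ends here and the groove's near flank begins
- stop_face (a point): point on the end stop's face that the bar's end meets, at the height of the bar's axis (26.5 mm), 85 mm along x from the V-block's origin. The stop is a dark plate 8 mm thick, 42 mm high, y = -49 to +9 mm, standing 15 mm off the block's end on a strap 6 mm high
- seat (a point): point on the V-block where the middle of the bar's axis lies when the bar rests in the groove with its end against the stop: 10 mm along x from the V-block's origin, 26.5 mm above the desk; axes as the V-block's. The bar's other end then sticks out 15 mm past the block
- harmonica: finished harmonica, 122 mm long, 26 mm wide, 34 mm high, on the orange mat; not part of the job. Origin at the centre of its underside
- tin_brass: shallow round tin of brass reeds, 89 mm across, 17 mm high; not part of the job. Origin at the centre of its underside
- dropper: small clear dropper bottle, 25 mm across, 84 mm high; not part of the job. Origin at the centre of its underside
- eraser: eraser in a sleeve, 23 x 56 x 13 mm, on the orange mat; not part of the job. Origin at the centre of its underside
- screwdriver_red: red and black screwdriver, 145 mm long, 19 mm thick; not part of the job. Origin at the centre of its underside
- tweezers: tweezers, 123 mm long, 8 mm high; not part of the job. Origin at the centre of its underside
- parts_box: closed blue parts box, 79 x 112 x 29 mm, on the orange mat; not part of the job. Origin at the centre of its underside
- brush: thin brush, 154 mm long, 9 mm high, beside the box fan: a solid upright box about 0.4 m high at the right of the desk (x = 0.29 to 0.66 m, y below -0.52 m) that the arm must keep clear of; not part of the job. Origin at the centre of its underside
There are look-alikes about, which are no part of the job. Of the things that look like the round_bar, the largest one is meant.

How it is judged:
On the way, in this order (a step that is already met when the one before it is completed fails the run):
1. the bar has rolled over by more than a third of a turn (angle between round_bar's own z axis and vertical above 2.1 rad).
2. the bar lies in the groove of the V-block (y of round_bar in the frame of seat between -0.003 and 0.003 m and z of round_bar in the frame of seat between -0.003 and 0.003 m and angle between the x axis of round_bar and the x axis of seat, either way round below 0.04 rad), for 0.2 s.
At the end, for the whole second after the job is handed in: the bar lies at rest in the groove (axis within 3 mm of the seat point across and in height, within 0.04 rad of the groove), its end within 3 mm of the end stop, and no bystander has moved 15 mm (all of step 2 and x of round_bar in the frame of seat between -0.003 and 0.003 m and linear speed of round_bar below 0.01 m/s and angular speed of round_bar below 0.1 rad/s and distance of each of harmonica, tin_brass, dropper, eraser, screwdriver_red, tweezers, parts_box, brush from where it was at the start of the episode below 0.015 m); the robot touches nothing.
It fails at once if the bar is lifted: its axis more than 25 mm above the desk before it is on the ramp, or more than 42 mm anywhere (height (world z) of round_bar above 0.042 m or (height (world z) of round_bar above 0.025 m and y of round_bar in the frame of seat above 0.09 m)).
It fails at once if the bar is taken between the fingers (contact force between the fingers and round_bar above 0.5 N and x of the grasp point in the frame of round_bar between -0.075 and 0.075 m and y of the grasp point in the frame of round_bar between -0.016 and 0.016 m and z of the grasp point in the frame of round_bar between -0.016 and 0.016 m).
It fails at once if a bystander is pushed away or lifted (distance of any of harmonica, tin_brass, dropper, eraser, screwdriver_red, tweezers, parts_box, brush from where it was at the start of the episode above 0.015 m).
It also fails if it takes over 48 s, if anything falls off the work surface, if the arm or the gripper's body presses on something with over 40 N, if the wrist force passes 120 N, or if a joint passes its speed limit or range.

ROBOT

A 7-joint arm with a two-finger parallel gripper is mounted at the origin on a cart in front of the work surface, level with it; the furniture and walls round the work are solid. World frame = base frame: x ahead of the robot, y to its left, z up, the work surface at z = 0. Lengths are in m, angles in rad, forces in N, time in s.
With the tool pointing down it reaches from about 0.375 to 0.925 m from the base axis. Payload 3.1 kg.
Tool frame: the origin (TCP) lies at the very end of the fingers, on their centre line; the grasp point (between the pads) lies 19 mm behind it (r.hold_point_z is the distance from the TCP to the grasp point, in m); z points along the fingers, y is the line along which they close (so a half turn about z gives the same grasp; the last joint's range is limited). The gripper opens to 85 mm and grips with 20 to 120 N. Pads are 22 mm wide; open, the fingers measure 114 mm over their backs; the gripper's body (76 mm by 85 mm) begins 54 mm behind the grasp point. The pads swing forward as they close: fully open they stand 13 mm farther back than shut.
Start: joints at [1.157, 0.383, 0.044, 1.598, -0.018, 1.161, -0.05], TCP at [0.202, -0.618, 0.231] pointing down, gripper open.
Joint ranges: [-2.61, 2.61], [-0.41, 2.15], [-1.48, 1.57], [0, 2.5], [-1.57, 4.71], [0.05, 1.97], [-2.85, 2.85]. Speed limits (rad/s): [2.79, 2.79, 3.14, 3.14, 3.14, 3.14, 3.14].

INTERFACE

Orientations are given as a unit quaternion [x, y, z, w].
In Python, from station import r, capture, ticket gives the robot as it stands.
- The arm moves only by the shell command python3 -m pendant 'ROWS'. ROWS is text: rows parted by semicolons, each of 7 numbers parted by spaces: the shift along the tool's x, y, z in cm, then the turn, a rotation vector about the tool's x, y, z in degrees, then the gripper command: -1 is shut, 1 is fully open, values between are in proportion. A call has exactly 10 rows; each row shifts and turns the commanded pose from where the row before left it, along the tool's axes as they then stand; what a row does not reach is not made up. A row lasts 1/12 s, in which the tool goes at most 41.7 mm and 7.16 degrees, less where a joint would pass 70% of its speed; a pose out of reach is approached as far as the arm can. A call is refused whole if a number of a shift passes 4.17 or a number of a turn 7.16, either way. A call with a gripper value outside its range is refused whole. The fingers move at their own pace and stop on an object; the grip force is fixed at half the most. Time passes only in rows, so rows that do not move let the fingers close, or fill a call up. It gives the time, the measured TCP pose, the force, the opening and the grip force at its end, in the units of the state.
- r.state(): the state, without advancing time (a new reading comes with each control period).
- capture(name): name is "side" or "top"; returns a dict with "pixels" (420x560x3 uint8, blue, green, red), "fx", "fy", "cx", "cy" (pixels), "dist_coeffs" ([k1, k2, p1, p2, k3] as OpenCV has them; the pictures are not rectified), "R" (3x3) and "t" (3): a world point X has camera coordinates R X + t. Camera axes: x right, y down, z forward; pixel columns grow to the right and rows downward; lengths in m; the calibration is good to about 2 mm. A picture is of the moment at which its call begins. There is no depth.
- ticket.finish_job(): hands the job in; it is judged then, once.
The state is a dict: "time": time; "qpos": joint angles; "dq": joint speeds; "joint_torque": joint torques, N m; "position": TCP position; "ee_rot": TCP orientation; "force": force on the tool from outside, world axes, zero at the start; "torque": the same for the moment, N m; "opening": opening from 0.0 (shut) to 1.0 (fully open); "finger_force": force on a finger pad.
Only numpy, scipy, OpenCV 4.12 (cv2) and the standard library are available. Lean on these libraries where they do the work, as an engineer would, in place of code of your own. Each camera call takes 0.05 s, during which the arm holds its last target. There are 200 camera calls.

## Working session

There is one attempt and no reset: what is moved stays moved. The work goes in short steps, Python scripts to look and compute and a shell command to move; the robot and the scene stay as the last step left them, time stands still between calls to the robot, and variables do not carry over. Pictures are saved under pics/ and viewed, at most 10 in all, crops included, and the job is handed in when it is done.

```bash
mkdir -p pics; ls
python3 - <<'E'
from station import r,capture,ticket
import cv2,numpy as np
for n in("top","side"):
    c=capture(n);cv2.imwrite(f"pics/{n}0.png",c["pixels"])
    print(n,c["fx"],c["fy"],c["cx"],c["cy"],c["dist_coeffs"],np.round(c["R"],4).tolist(),c["t"])
s=r.state();print(s)
E
```

```text
pics
top 441.75558117337664 441.75558117337664 282.1128869246391 212.24581119185783 [-0.12711361  0.          0.          0.          0.        ] [[-0.0127, -0.9999, -0.0037], [-0.9716, 0.0133, -0.2362], [0.2363, 0.0006, -0.9717]] [-0.09727963  0.48383918  1.10686643]
side 468.0659985252182 468.0659985252182 278.56756814588533 213.27775406686945 [-0.03125616  0.          0.          0.          0.        ] [[-0.734, -0.6791, 0.008], [-0.5553, 0.5933, -0.5828], [0.391, -0.4322, -0.8126]] [0.28237674 0.38041473 1.13745716]
{'time': 0.1, 'qpos': array([ 1.15720246,  0.38376947,  0.04383679,  1.59945355, -0.01789269,
        1.1611982 , -0.04988313]), 'dq': array([-0.00044271, -0.00215321,  0.00049364, -0.00391322, -0.00108335,
       -0.00016478,  0.0006649 ]), 'joint_torque': array([ 2.83422662e-03, -4.34727144e+01,  1.02955487e+00, -2.50452536e+01,
        1.09078333e-02,  5.48082477e-03,  1.20396953e-05]), 'position': array([ 0.20159551, -0.61702883,  0.22998533]), 'ee_rot': array([ 9.87551647e-01,  1.57290370e-01, -2.58036840e-04, -1.19044909e-03]), 'force': array([-0.54021448,  0.31563602,  0.38001015]), 'torque': array([0.04182145, 0.02337211, 0.01522931]), 'finger_force': 0.0, 'opening': 1.000187425806774}
```

View pics/top0.png

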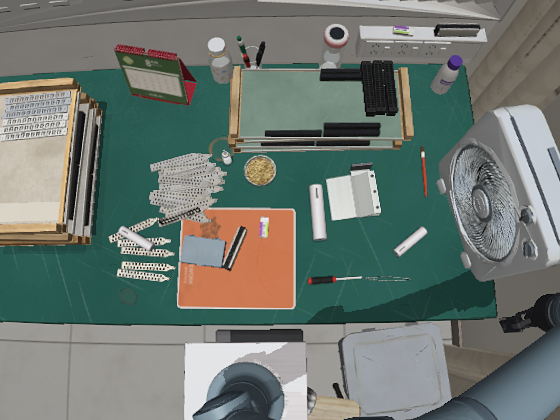

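View pics/side0.png

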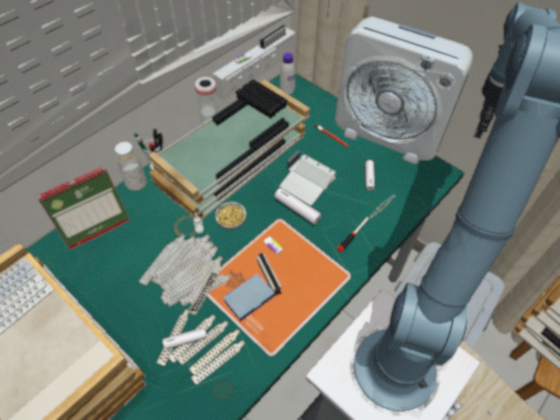

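Top view: three light cylinders: (318,211), about 55 px long; (411,241), about 35 px; (135,238), about 35 px. The one at (318,211) is the largest and lies beside the V-block's ramp (block around (353,195), dark stop at (361,166)), so it fits the description. The side view agrees: bar at (298,206), block at (305,180). I'll confirm it in one enlarged crop.

Run:
```python
import cv2,numpy as np
a=cv2.imread("pics/top0.png")[145:265,295:440];b=cv2.imread("pics/side0.png")[145:265,255:400]
cv2.imwrite("pics/crop0.png",np.hstack([cv2.resize(x,None,fx=2.75,fy=4.8/4.8*2.75,interpolation=cv2.INTER_CUBIC) for x in(a,b)]))
cv2.imwrite("pics/crop1.png",cv2.resize(a[:90,:100],None,fx=6.6,fy=6.6,interpolation=cv2.INTER_CUBIC))
```

```text
(no output)
```

View pics/crop0.png

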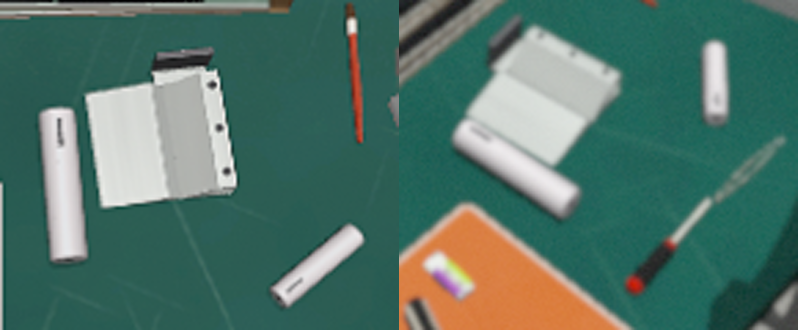

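View pics/crop1.png

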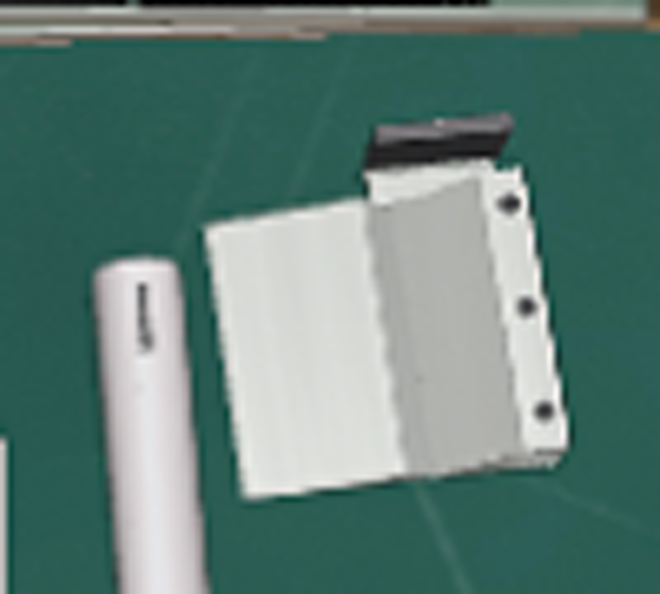

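The crop confirms it: the bar is at the left with the ramp to its right; the thinner rod at lower right is a look-alike. In crop1 the ramp foot runs from (205,228) to (245,497), the crest from (368,205) to (405,475), and the back's outer edge from (523,168) to (568,440). Next I'll cast these points onto their planes.

```bash
cat > h.py <<'E'
from station import r,capture,ticket
import cv2,numpy as np
from scipy.spatial.transform import Rotation as Ro
def cast(c,px,z):
    K=np.array([[c["fx"],0,c["cx"]],[0,c["fy"],c["cy"]],[0,0,1]])
    u=cv2.undistortPoints(np.array(px,float).reshape(-1,1,2),K,np.array(c["dist_coeffs"])).reshape(-1,2)
    R=np.array(c["R"]);C=-R.T@np.array(c["t"])
    d=np.c_[u,np.ones(len(u))]@R
    return C+d*((np.broadcast_to(z,len(u))-C[2])/d[:,2])[:,None]
def bar(c,box,z=.018,ret=False):
    x0,y0,x1,y1=box
    hsv=cv2.cvtColor(c["pixels"],cv2.COLOR_BGR2HSV)[y0:y1,x0:x1]
    m=((hsv[...,1]<70)&(hsv[...,2]>100)).astype(np.uint8)
    n,l,s,_=cv2.connectedComponentsWithStats(m)
    i=1+np.argmax(s[1:,4]); P=np.argwhere(l==i)[:,::-1].astype(np.float32)+[x0,y0]
    b=cv2.boxPoints(cv2.minAreaRect(P.astype(np.float32)))
    if np.linalg.norm(b[0]-b[1])>np.linalg.norm(b[1]-b[2]): b=np.roll(b,-1,0)
    return cast(c,[(b[0]+b[1])/2,(b[2]+b[3])/2],z),b
E
python3 - <<'E'
from h import *
obj=np.array([[70,80,0],[-50,80,0],[70,15,15],[-50,15,15],[70,-52,34],[-50,-52,34]])/1000
T=capture("top");S=capture("side")
pt=np.array([[205,228],[245,497],[368,205],[405,475],[523,168],[568,440]])/6.6+[295,145]
ps=np.array([[468-399,117],[557-399,166],[497-399,68],[587-399,117],[535-399,25],[620-399,75]])/2.75+[255,145]
W=[]
for n,c,p in(("top",T,pt),("side",S,ps)):
    w=cast(c,p,obj[:,2]);W.append(w)
def fit(w,o):
    a=o[:,:2]-o[:,:2].mean(0);b=w[:,:2]-w[:,:2].mean(0)
    th=np.arctan2((a[:,0]*b[:,1]-a[:,1]*b[:,0]).sum(),(a*b).sum())
    M=np.array([[np.cos(th),-np.sin(th)],[np.sin(th),np.cos(th)]])
    t=w[:,:2].mean(0)-M@o[:,:2].mean(0)
    return t,th,M
for n,w,o in(("top",W[0],obj),("side",W[1],obj),("both",np.vstack(W),np.vstack([obj,obj]))):
    t,th,M=fit(w,o);print(n,t.round(4),round(th,4),"res mm\n",((w[:,:2]-(o[:,:2]@M.T+t))*1000).round(1).tolist())
for n,c,bx in(("top",T,(300,175,329,250)),("side",S,(268,180,325,228))):
    e,b=bar(c,bx);d=e[0]-e[1];print(n,b.round().tolist(),e.round(4).tolist(),np.linalg.norm(d),np.arctan2(d[1],d[0]),((e.mean(0)[:2]-t)@M).round(4))
print(r.state()["time"])
E
```

```text
top [ 0.5287 -0.3163] 0.1 res mm
 [[-0.4, 0.7], [0.8, 0.3], [-2.3, -2.8], [-0.6, -0.3], [0.5, 0.6], [2.1, 1.5]]
side [ 0.5309 -0.316 ] 0.1185 res mm
 [[-3.0, 1.6], [-2.9, -0.5], [6.0, -1.3], [2.7, -2.3], [-0.6, -1.8], [-2.1, 4.3]]
both [ 0.5298 -0.3161] 0.1093 res mm
 [[-0.7, -0.0], [0.4, 0.6], [-3.2, -3.6], [-1.6, 0.0], [-1.0, -0.3], [0.5, 1.7], [-2.7, 2.3], [-2.5, -0.9], [6.9, -0.5], [3.7, -2.6], [0.9, -0.9], [-0.5, 4.1]]
top [[308.0, 184.0], [322.0, 183.0], [326.0, 238.0], [313.0, 239.0]] [[0.5723, -0.1957, 0.018], [0.4178, -0.2039, 0.018]] 0.15475589935339604 0.052830387813012386 [-0.0219  0.1194]
side [[274.0, 223.0], [274.0, 180.0], [324.0, 180.0], [324.0, 223.0]] [[0.5552, -0.1637, 0.018], [0.445, -0.2669, 0.018]] 0.15088912823530526 0.7527068414237956 [-0.0186  0.1035]
0.2
```

V-block: about (0.529, -0.316), yaw about 0.10. Bar centre: about (0.495, -0.200), which is (-22, 119) mm in block axes. Plan: half-open the fingers with tool y along the groove, roll the bar using both fingers on its side, then close and push its end. First I'll move clear of the fan and turn.

```bash
python3 -m pendant '0.9 -2.7 0 0 0 0 0;0.9 -2.7 0 0 0 0 0;0.9 -2.7 0 0 0 0 0;0.9 -2.7 0 0 0 0 0;0.9 -2.7 0 0 0 0 0;0.9 -2.7 0 0 0 0 0;0.9 -2.7 0 0 0 0 0;2.5 -1.15 0 0 0 0 0;2.5 -1.15 0 0 0 0 0;2.5 -1.15 0 0 0 0 0' && python3 -m pendant '2.6 -1.2 0 0 0 0 0;2.6 -1.2 0 0 0 0 0;2.6 -1.2 0 0 0 0 0;2.6 -1.2 0 0 0 0 0;2.6 -1.2 0 0 0 0 0;2.6 -1.2 0 0 0 0 0;2.6 -1.2 0 0 0 0 0;2.6 -1.2 0 0 0 0 0;2.6 -1.2 0 0 0 0 0;2.6 -1.2 0 0 0 0 0' && python3 -m pendant '0 0 0 0 0 -7 0;0 0 0 0 0 -7 0;0 0 0 0 0 -7 0;0 0 0 0 0 -7 0;0 0 0 0 0 -7 0;0 0 0 0 0 -7 0;0 0 0 0 0 -7 0;0 0 0 0 0 -7 0;0 0 0 0 0 -7 0;0 0 0 0 0 -7 0'
```

```text
time: 1.03
position: [0.2637, -0.3614, 0.2314]
ee_rot: [0.988, 0.157, 0.0, 0.0]
force: [0.3, -0.9, 0.1]
opening: 0.5
finger_force: 0.0
time: 1.87
position: [0.4742, -0.1667, 0.2312]
ee_rot: [0.988, 0.157, -0.0, 0.0]
force: [0.1, 0.0, 0.2]
opening: 0.495
finger_force: 0.0
time: 2.7
position: [0.4732, -0.1677, 0.2311]
ee_rot: [0.717, 0.697, -0.0, -0.0]
force: [-0.6, -0.1, -0.3]
opening: 0.503
finger_force: 0.0
```

```bash
cat >> h.py <<'E'
O=np.array([.5292,-.3162]);TH=.103
M=np.array([[np.cos(TH),-np.sin(TH)],[np.sin(TH),np.cos(TH)]])
def where(tgt=None):
    s=r.state();q=Ro.from_quat(s["ee_rot"]);X=q.as_matrix();p=s["position"]
    yaw=np.degrees(np.arctan2(X[1,0],X[0,0]))
    print("t",s["time"],"block mm",((p[:2]-O)@M*1000).round(1),"z",round(p[2]*1000,1),"turn about tool z to make x||block y:",round(yaw-90-np.degrees(TH),2),"tilt",X[:,2].round(3),"open",round(s["opening"],2),"F",s["force"].round(1))
    if tgt is not None:
        w=np.r_[O+M@(np.array(tgt[:2])/1000),tgt[2]/1000]-p; print("tool cm to target",(X.T@w*100).round(2))
E
python3 -c "
from h import *
where((-22,165,100))"
```

```text
t 2.7 block mm [-40.4 153.5] z 231.1 turn about tool z to make x||block y: -7.46 tilt [-0.  0. -1.] open 0.5 F [-0.6 -0.1 -0.3]
tool cm to target [ 1.38  1.68 13.11]
```

```bash
python3 -m pendant '0 0 0 0 0 -3.7 0;0 0 0 0 0 -3.8 0;0.4 0.6 2.5 0 0 0 0;0.4 0.6 2.5 0 0 0 0;0.4 0.6 2.5 0 0 0 0;0 0 2.5 0 0 0 0;0 0 2.5 0 0 0 0;0 0 2 0 0 0 0;0 0 1 0 0 0 0;0 0 0 0 0 0 0'
python3 - <<'E'
from h import *
where((-22,165,7))
T=capture("top");S=capture("side")
cv2.imwrite("pics/c2.png",np.hstack([cv2.resize(T["pixels"][140:280,270:400],(400,431)),cv2.resize(S["pixels"][140:280,240:370],(400,431))]))
E
```

```text
time: 3.53
position: [0.4878, -0.1535, 0.0737]
ee_rot: [0.672, 0.741, -0.001, -0.003]
force: [-0.2, 0.6, 0.5]
opening: 0.499
finger_force: 0.0
t 3.5333 block mm [-24.5 166.1] z 73.7 turn about tool z to make x||block y: -0.31 tilt [-0.005  0.002 -1.   ] open 0.5 F [-0.2  0.6  0.5]
tool cm to target [-0.13  0.28  6.67]
```

View pics/c2.png

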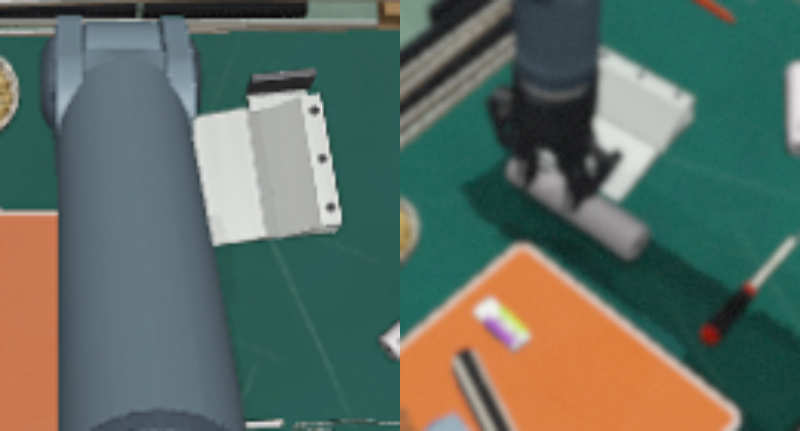

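Left half: the arm hides the bar from the top camera, with the block clear at (265,160). Right half: the fingers stand above and behind the bar at (575,205), on its mat side. Next: lower and start pushing.

```bash
python3 -m pendant '0 0.2 1.5 0 0 -0.3 0;0 0 1.5 0 0 0 0;0 0 1.5 0 0 0 0;0 0 1.2 0 0 0 0;0 0 0.8 0 0 0 0;0 0 0 0 0 0 0;-0.4 0 0 0 0 0 0;-0.4 0 0 0 0 0 0;-0.4 0 0 0 0 0 0;-0.4 0 0 0 0 0 0' && python3 -c "
from h import *
where((-22,110,8))" && python3 -m pendant '-0.4 0 0 0 0 0 0;-0.4 0 0 0 0 0 0;-0.4 0 0 0 0 0 0;-0.4 0 0 0 0 0 0;-0.4 0 0 0 0 0 0;-0.4 0 0 0 0 0 0;0 0 0 0 0 0 0;0 0 0 0 0 0 0;0 0 0 0 0 0 0;0 0 0 0 0 0 0'
python3 - <<'E'
from h import *
where((-22,110,8))
S=capture("side");T=capture("top")
cv2.imwrite("pics/c3.png",np.hstack([cv2.resize(T["pixels"][140:280,270:400],(400,431)),cv2.resize(S["pixels"][140:280,240:370],(400,431))]))
E
```

```text
time: 4.47
position: [0.4946, -0.1704, 0.0121]
ee_rot: [0.67, 0.742, 0.0, 0.001]
force: [0.5, 0.4, -1.0]
opening: 0.505
finger_force: 0.1
t 4.4667 block mm [-19.4 148.5] z 12.1 turn about tool z to make x||block y: -0.05 tilt [ 0.001 -0.    -1.   ] open 0.5 F [ 0.5  0.4 -1. ]
tool cm to target [-3.85 -0.26  0.41]
time: 5.3
position: [0.4963, -0.1933, 0.0112]
ee_rot: [0.67, 0.743, 0.0, -0.0]
force: [0.4, 0.6, -0.3]
opening: 0.499
finger_force: 0.0
t 5.3 block mm [-20.1 125.7] z 11.2 turn about tool z to make x||block y: 0.02 tilt [-0.  0. -1.] open 0.5 F [ 0.4  0.6 -0.3]
tool cm to target [-1.57 -0.2   0.32]
```

View pics/c3.png

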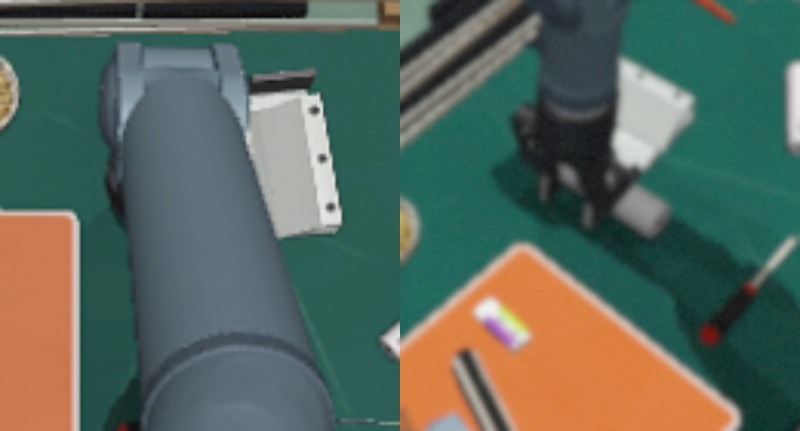

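The half-open fingers stand behind the bar at (545,190) to (590,210) in the right half, and the bar has rolled towards the ramp. Next: up the ramp.

```bash
python3 -m pendant '0 0 0.4 0 0 0 0;-0.4 0 0 0 0 0 0;-0.4 0 0 0 0 0 0;-0.4 0 0 0 0 0 0;-0.4 0 0 0 0 0 0;-0.4 0 -0.09 0 0 0 0;-0.4 0 -0.09 0 0 0 0;-0.4 0 -0.09 0 0 0 0;-0.4 0 -0.09 0 0 0 0;-0.4 0 -0.09 0 0 0 0' && python3 -c "
from h import *
where((-22,42,23))" && python3 -m pendant '-0.4 0 -0.09 0 0 0 0;-0.4 0 -0.09 0 0 0 0;-0.4 0 -0.09 0 0 0 0;-0.4 0 -0.09 0 0 0 0;-0.4 0 -0.09 0 0 0 0;-0.4 0 -0.09 0 0 0 0;0 0 0 0 0 0 0;0 0 0 0 0 0 0;0 0 0 0 0 0 0;0 0 0 0 0 0 0'
python3 - <<'E'
from h import *
where((-22,42,23))
S=capture("side");T=capture("top")
cv2.imwrite("pics/c4.png",np.hstack([cv2.resize(T["pixels"][140:280,270:400],(400,431)),cv2.resize(S["pixels"][140:280,240:370],(400,431))]))
E
```

```text
time: 6.23
position: [0.5002, -0.2293, 0.012]
ee_rot: [0.67, 0.743, 0.0, -0.0]
force: [-0.4, 4.3, 2.3]
opening: 0.497
finger_force: 2.0
t 6.2333 block mm [-19.9  89.4] z 12.0 turn about tool z to make x||block y: 0.02 tilt [ 0.  0. -1.] open 0.5 F [-0.4  4.3  2.3]
tool cm to target [-4.74 -0.21 -1.11]
time: 7.07
position: [0.5022, -0.2543, 0.017]
ee_rot: [0.67, 0.742, -0.0, 0.0]
force: [-0.2, 0.6, -0.6]
opening: 0.497
finger_force: 0.2
t 7.0667 block mm [-20.5  64.3] z 17.0 turn about tool z to make x||block y: -0.05 tilt [-0.    -0.001 -1.   ] open 0.5 F [-0.2  0.6 -0.6]
tool cm to target [-2.23 -0.15 -0.6 ]
```

View pics/c4.png

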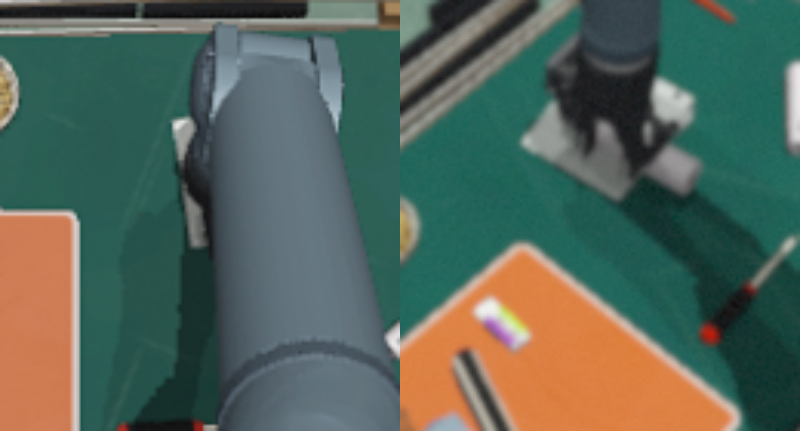

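The bar is well up the ramp, its near end at (680,170) in the right half, with the fingers behind it. Next: slowly over the crest.

```bash
python3 -m pendant '-0.3 0 -0.08 0 0 0 0;-0.3 0 -0.08 0 0 0 0;-0.3 0 -0.08 0 0 0 0;-0.3 0 -0.08 0 0 0 0;-0.3 0 -0.08 0 0 0 0;-0.2 0 -0.06 0 0 0 0;-0.2 0 -0.06 0 0 0 0;-0.2 0 0 0 0 0 0;-0.2 0 0 0 0 0 0;-0.2 0 0 0 0 0 0' && python3 -c "
from h import *
where((-22,33,24))" && python3 -m pendant '-0.2 0 0 0 0 0 0;-0.2 0 0 0 0 0 0;-0.2 0 0 0 0 0 0;0 0 0 0 0 0 0;0 0 0 0 0 0 0;0 0 0 0 0 0 0;0 0 0 0 0 0 0;0 0 0 0 0 0 0;0 0 0 0 0 0 0;0 0 0 0 0 0 0' && python3 -c "
from h import *
where((-22,33,24))"
```

```text
time: 8.0
position: [0.5049, -0.2794, 0.0224]
ee_rot: [0.67, 0.742, -0.0, 0.0]
force: [-0.1, 0.5, -0.2]
opening: 0.503
finger_force: 0.0
t 8.0 block mm [-20.4  39.1] z 22.4 turn about tool z to make x||block y: -0.06 tilt [ 0.    -0.001 -1.   ] open 0.5 F [-0.1  0.5 -0.2]
tool cm to target [-0.61 -0.16 -0.16]
time: 8.83
position: [0.5057, -0.284, 0.0224]
ee_rot: [0.67, 0.743, 0.0, -0.0]
force: [0.1, 0.3, -0.6]
opening: 0.502
finger_force: 0.0
t 8.8333 block mm [-20.1  34.4] z 22.4 turn about tool z to make x||block y: 0.01 tilt [-0.  0. -1.] open 0.5 F [ 0.1  0.3 -0.6]
tool cm to target [-0.14 -0.19 -0.16]
```

No contact force is left, so the bar has probably dropped into the groove. Back off, rise, move round past its near end and close the fingers.

```bash
python3 -m pendant '1.5 0 0 0 0 0 0;1.5 0 0 0 0 0 0;0 0 -3 0 0 0 0;0 0 -3 0 0 0 0;0 0 -3 0 0 0 0;-1 -2.2 0 0 0 0 -1;-1.6 -2.4 0 0 0 0 -1;-1.6 -2.4 0 0 0 0 -1;-1.6 -2.4 0 0 0 0 -1;-0.6 -1.8 0 0 0 0 -1'
python3 - <<'E'
from h import *
where((-132,0,18))
S=capture("side");T=capture("top")
cv2.imwrite("pics/c5.png",np.hstack([cv2.resize(T["pixels"][140:260,310:420],(400,436)),cv2.resize(S["pixels"][140:260,260:370],(400,436))]))
E
```

```text
time: 9.67
position: [0.3956, -0.33, 0.1122]
ee_rot: [0.67, 0.742, -0.001, -0.0]
force: [0.1, -0.7, 1.0]
opening: 0.002
finger_force: 0.0
t 9.6667 block mm [-134.3    0. ] z 112.2 turn about tool z to make x||block y: -0.07 tilt [-0.001 -0.001 -1.   ] open 0.0 F [ 0.1 -0.7  1. ]
tool cm to target [0.   0.24 9.42]
```

View pics/c5.png

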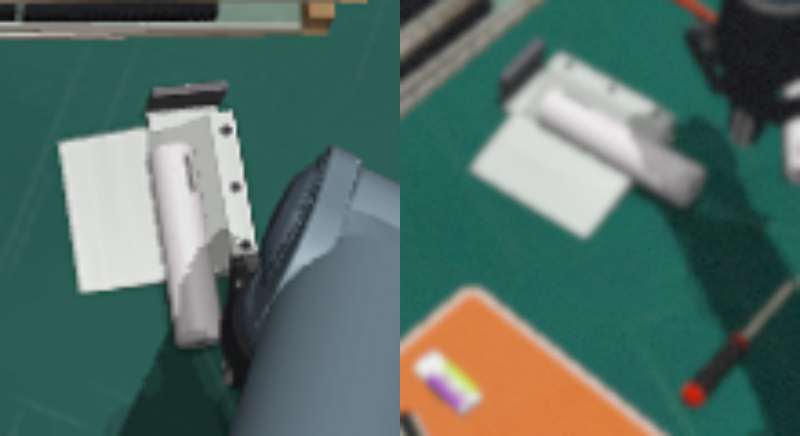

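Left half: the bar lies along the groove from (172,148) to (197,340), with a gap to the dark stop at (188,95). The closed fingers are beyond its near end. I'll check the seating by casting the axis.

Run:
```python
from h import *
T=capture("top")
c=np.array([400/110,436/120])
e=cast(T,np.array([[172,148],[197,340]])/c+[310,140],.0265)
print(((e[:,:2]-O)@M*1000).round(1))
# edges across bar at several rows (saturation-free bright), groove flank is grey
g=cv2.cvtColor(T["pixels"],cv2.COLOR_BGR2GRAY)
for y in(185,195,205,215,225):print(y,g[y,345:385].tolist())
```

```text
[[  47.9   -1.6]
 [-101.3    3.1]]
185 [216, 215, 214, 216, 210, 154, 119, 167, 188, 204, 214, 224, 228, 229, 230, 210, 131, 142, 171, 178, 178, 179, 178, 177, 167, 221, 222, 217, 218, 214, 216, 202, 69, 75, 78, 79, 78, 79, 78, 77]
195 [220, 218, 218, 217, 217, 220, 212, 157, 142, 179, 196, 208, 217, 226, 229, 228, 227, 221, 209, 194, 170, 176, 178, 178, 177, 175, 167, 221, 223, 220, 219, 216, 221, 107, 73, 78, 79, 79, 80, 79]
205 [220, 222, 221, 220, 221, 219, 220, 215, 161, 120, 167, 188, 192, 207, 222, 229, 230, 229, 224, 217, 199, 175, 131, 120, 121, 121, 121, 120, 151, 156, 221, 218, 192, 211, 233, 62, 39, 41, 55, 59]
215 [222, 222, 223, 224, 223, 224, 225, 224, 225, 217, 160, 140, 181, 198, 202, 167, 156, 167, 168, 161, 157, 150, 142, 119, 80, 76, 81, 42, 22, 33, 38, 34, 37, 32, 69, 58, 34, 42, 58, 48]
225 [78, 78, 78, 78, 79, 78, 78, 79, 79, 73, 68, 45, 128, 166, 147, 140, 148, 155, 164, 170, 166, 161, 154, 147, 140, 65, 21, 20, 31, 36, 37, 47, 48, 67, 49, 48, 65, 84, 51, 62]
```

The axis is at y≈0, so the bar is seated; its near end is at x≈-99. Next: lower beside the end and push.

```bash
python3 -m pendant '0 0 2.5 0 0 0 -1;0 0 2.5 0 0 0 -1;0 0 2.5 0 0 0 -1;0 0 1.7 0 0 0 -1;0 0 0 0 0 0 -1;0 0.4 0 0 0 0 -1;0 0.4 0 0 0 0 -1;0 0.4 0 0 0 0 -1;0 0.4 0 0 0 0 -1;0 0 0 0 0 0 -1' && python3 -c "
from h import *
where((-80,0,20))" && python3 -m pendant '0 0.3 0 0 0 0 -1;0 0.3 0 0 0 0 -1;0 0.3 0 0 0 0 -1;0 0.3 0 0 0 0 -1;0 0.3 0 0 0 0 -1;0 0.3 0 0 0 0 -1;0 0.3 0 0 0 0 -1;0 0.3 0 0 0 0 -1;0 0.3 0 0 0 0 -1;0 0 0 0 0 0 -1'
python3 - <<'E'
from h import *
where((-80,0,20))
S=capture("side");T=capture("top")
cv2.imwrite("pics/c6.png",np.hstack([cv2.resize(T["pixels"][140:260,310:420],(400,436)),cv2.resize(S["pixels"][140:260,260:370],(400,436))]))
E
```

```text
time: 10.65
position: [0.4161, -0.3281, 0.0218]
ee_rot: [0.669, 0.743, 0.0, 0.002]
force: [0.2, 0.5, 0.2]
opening: 0.001
finger_force: 0.0
t 10.65 block mm [-113.8   -0.2] z 21.8 turn about tool z to make x||block y: 0.06 tilt [ 0.003 -0.002 -1.   ] open 0.0 F [0.2 0.5 0.2]
tool cm to target [0.02 3.38 0.19]
time: 11.48
position: [0.4421, -0.3246, 0.0204]
ee_rot: [0.669, 0.743, 0.001, 0.001]
force: [-0.3, 0.1, -0.2]
opening: 0.001
finger_force: 0.5
t 11.4833 block mm [-87.5   0.6] z 20.4 turn about tool z to make x||block y: 0.05 tilt [ 0.002  0.    -1.   ] open 0.0 F [-0.3  0.1 -0.2]
tool cm to target [-0.06  0.75  0.04]
```

View pics/c6.png

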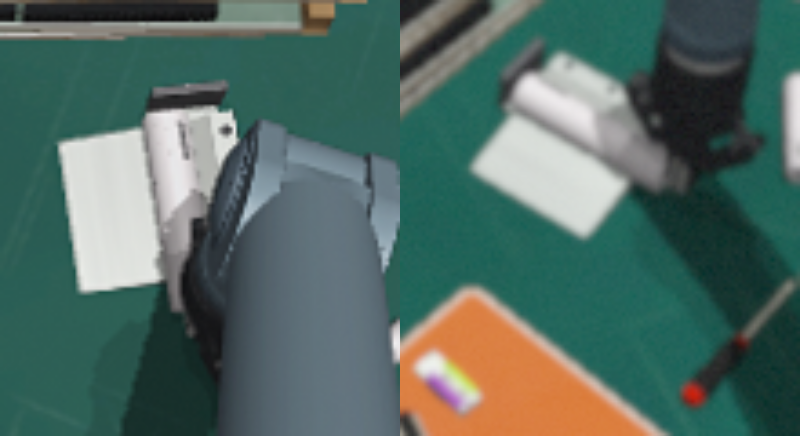

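The bar's far end is now almost at the stop, at (165,110) in the left half. Next: creep on in 1 mm rows until the force rises.

```bash
python3 -m pendant '0 0.1 0 0 0 0 -1;0 0.1 0 0 0 0 -1;0 0.1 0 0 0 0 -1;0 0.1 0 0 0 0 -1;0 0.1 0 0 0 0 -1;0 0 0 0 0 0 -1;0 0 0 0 0 0 -1;0 0 0 0 0 0 -1;0 0 0 0 0 0 -1;0 0 0 0 0 0 -1' && python3 -c "
from h import *
where((-80,0,20))"
```

```text
time: 12.42
position: [0.4458, -0.3243, 0.0203]
ee_rot: [0.67, 0.743, 0.0, 0.0]
force: [-1.8, 0.4, -1.2]
opening: 0.002
finger_force: 0.8
t 12.4167 block mm [-83.8   0.5] z 20.3 turn about tool z to make x||block y: 0.0 tilt [ 0.  0. -1.] open 0.0 F [-1.8  0.4 -1.2]
tool cm to target [-0.05  0.38  0.03]
```

```bash
python3 -m pendant '0 0.1 0 0 0 0 -1;0 0.1 0 0 0 0 -1;0 0.1 0 0 0 0 -1;0 0 0 0 0 0 -1;0 0 0 0 0 0 -1;0 0 0 0 0 0 -1;0 0 0 0 0 0 -1;0 0 0 0 0 0 -1;0 0 0 0 0 0 -1;0 0 0 0 0 0 -1' && python3 -c "
from h import *
where((-80,0,20))"; python3 -m pendant '0 0.1 0 0 0 0 -1;0 0.1 0 0 0 0 -1;0 0 0 0 0 0 -1;0 0 0 0 0 0 -1;0 0 0 0 0 0 -1;0 0 0 0 0 0 -1;0 0 0 0 0 0 -1;0 0 0 0 0 0 -1;0 0 0 0 0 0 -1;0 0 0 0 0 0 -1' && python3 -c "
from h import *
where((-80,0,20))"
```

```text
time: 13.25
position: [0.449, -0.3242, 0.0206]
ee_rot: [0.67, 0.743, 0.0, 0.0]
force: [-0.5, 0.5, -0.8]
opening: -0.002
finger_force: 0.3
t 13.25 block mm [-80.6   0.3] z 20.6 turn about tool z to make x||block y: 0.0 tilt [ 0.001 -0.    -1.   ] open -0.0 F [-0.5  0.5 -0.8]
tool cm to target [-0.03  0.06  0.06]
time: 14.08
position: [0.4507, -0.3242, 0.0204]
ee_rot: [0.67, 0.743, 0.0, 0.0]
force: [-2.2, -0.7, 1.0]
opening: -0.001
finger_force: 1.4
t 14.0833 block mm [-78.9   0.2] z 20.4 turn about tool z to make x||block y: -0.01 tilt [ 0. -0. -1.] open -0.0 F [-2.2 -0.7  1. ]
tool cm to target [-0.02 -0.11  0.04]
```

Not firmly against the stop yet; I'll keep going in small steps until the force clearly rises.

```bash
python3 -m pendant '0 0.1 0 0 0 0 -1;0 0.1 0 0 0 0 -1;0 0 0 0 0 0 -1;0 0 0 0 0 0 -1;0 0 0 0 0 0 -1;0 0 0 0 0 0 -1;0 0 0 0 0 0 -1;0 0 0 0 0 0 -1;0 0 0 0 0 0 -1;0 0 0 0 0 0 -1' && python3 -c "
from h import *
where((-80,0,20))"
```

```text
time: 14.92
position: [0.4531, -0.3236, 0.0205]
ee_rot: [0.67, 0.743, 0.0, 0.0]
force: [-0.0, -0.7, -0.4]
opening: 0.003
finger_force: 0.2
t 14.9167 block mm [-76.5   0.5] z 20.5 turn about tool z to make x||block y: 0.01 tilt [ 0.001  0.    -1.   ] open 0.0 F [-0.  -0.7 -0.4]
tool cm to target [-0.05 -0.35  0.05]
```

```bash
python3 -m pendant '0 0.1 0 0 0 0 -1;0 0.1 0 0 0 0 -1;0 0 0 0 0 0 -1;0 0 0 0 0 0 -1;0 0 0 0 0 0 -1;0 0 0 0 0 0 -1;0 0 0 0 0 0 -1;0 0 0 0 0 0 -1;0 0 0 0 0 0 -1;0 0 0 0 0 0 -1' && python3 -c "
from h import *
where((-80,0,20))"
```

```text
time: 15.75
position: [0.4538, -0.3237, 0.0202]
ee_rot: [0.67, 0.742, -0.0, -0.001]
force: [-4.5, 1.4, 2.4]
opening: 0.002
finger_force: 2.6
t 15.75 block mm [-75.7   0.3] z 20.2 turn about tool z to make x||block y: -0.02 tilt [-0.001  0.    -1.   ] open 0.0 F [-4.5  1.4  2.4]
tool cm to target [-0.03 -0.43  0.02]
```

```bash
python3 -m pendant '0 0.1 0 0 0 0 -1;0 0.1 0 0 0 0 -1;0 0 0 0 0 0 -1;0 0 0 0 0 0 -1;0 0 0 0 0 0 -1;0 0 0 0 0 0 -1;0 0 0 0 0 0 -1;0 0 0 0 0 0 -1;0 0 0 0 0 0 -1;0 0 0 0 0 0 -1' && python3 -c "
from h import *
where((-80,0,20))"
```

```text
time: 16.58
position: [0.4538, -0.3236, 0.02]
ee_rot: [0.67, 0.742, -0.001, -0.002]
force: [-8.0, 0.3, 5.0]
opening: -0.002
finger_force: 4.1
t 16.5833 block mm [-75.7   0.4] z 20.0 turn about tool z to make x||block y: -0.06 tilt [-0.005  0.001 -1.   ] open -0.0 F [-8.   0.3  5. ]
tool cm to target [-0.04 -0.43  0.  ]
```

It no longer advances and the force has risen to 8 N, so the bar is at the stop. Back off, rise, and look.

```bash
python3 -m pendant '0 -0.2 0 0 0 0 -1;0 -0.2 0 0 0 0 -1;0 -0.4 0 0 0 0 -1;0 -1 0 0 0 0 -1;0 -2 0 0 0 0 -1;0 -2 0 0 0 0 -1;0 0 -3 0 0 0 -1;0 0 -3 0 0 0 -1;0 0 -3 0 0 0 -1;0 0 0 0 0 0 -1'
python3 - <<'E'
from h import *
where()
S=capture("side");T=capture("top")
cv2.imwrite("pics/c7.png",np.hstack([cv2.resize(T["pixels"][140:260,310:420],(400,436)),cv2.resize(S["pixels"][140:260,260:370],(400,436))]))
E
```

```text
time: 17.42
position: [0.4035, -0.3325, 0.1168]
ee_rot: [0.67, 0.743, 0.001, 0.007]
force: [1.2, 0.4, 0.8]
opening: -0.0
finger_force: 0.0
t 17.4167 block mm [-126.7   -3.3] z 116.8 turn about tool z to make x||block y: -0.01 tilt [ 0.011 -0.009 -1.   ] open -0.0 F [1.2 0.4 0.8]
```

View pics/c7.png

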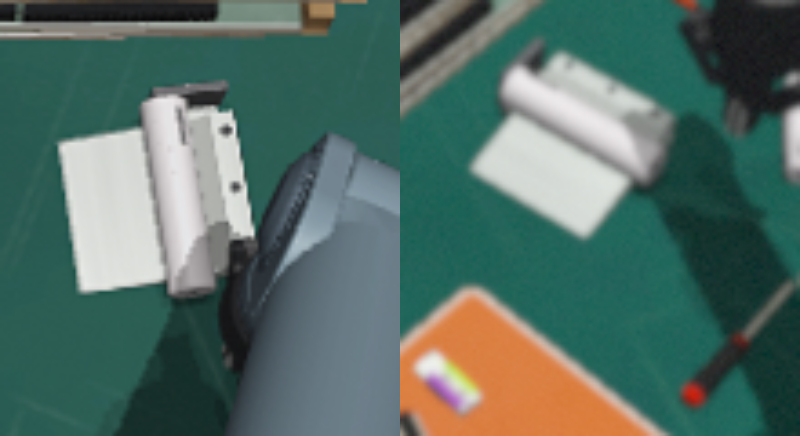

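The bar's far end now meets the stop plate at (165,95), it lies parallel to the groove, and its near end sticks out slightly at (192,293). One last numeric check before I hand in.

Run:
```python
from h import *
T=capture("top");c=np.array([400/110,436/120])
e=cast(T,np.array([[165,100],[192,291]])/c+[310,140],.0265)
print(((e[:,:2]-O)@M*1000).round(1))
g=cv2.cvtColor(T["pixels"],cv2.COLOR_BGR2GRAY)
for y in(185,195,205,215):print(y,g[y,345:375].tolist())
```

```text
[[ 86.7  -2.4]
 [-64.2   1. ]]
185 [216, 215, 214, 216, 211, 151, 121, 171, 190, 204, 213, 223, 229, 228, 228, 222, 212, 201, 187, 179, 178, 179, 179, 177, 167, 221, 223, 217, 218, 215]
195 [220, 218, 217, 217, 217, 220, 212, 159, 146, 181, 197, 208, 216, 226, 230, 229, 225, 218, 207, 189, 166, 176, 177, 177, 177, 176, 167, 221, 223, 221]
205 [221, 222, 221, 220, 220, 219, 220, 216, 160, 123, 170, 190, 203, 211, 222, 229, 231, 229, 218, 169, 140, 128, 104, 119, 123, 122, 121, 119, 171, 155]
215 [223, 222, 223, 224, 223, 224, 225, 224, 225, 217, 161, 144, 185, 195, 164, 149, 161, 171, 167, 162, 156, 149, 141, 118, 80, 78, 81, 32, 30, 59]
```

The bar's edge profile at each row is the same as when it was first seated, so it is still in the groove. Its ends read +86.7 and -64.2 mm against +85 and -65 wanted.

```bash
python3 -c "
from station import ticket
print(ticket.finish_job())"
```

```text
the job is handed in; nothing more can be done
None
```

The bar was rolled up the ramp into the groove and pushed along it to the end stop, and the job is handed in; the call returned no verdict, but the last camera check put the bar's ends within about 2 mm of where they should be.

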